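Clear the bearing washer's catch tray and twist its handled lid tight

ROBOT

A 6-joint arm with a two-finger parallel gripper is mounted at the origin on the work surface. World frame = base frame: x ahead of the robot, y to its left, z up, the work surface at z = 0. Lengths are in mm, angles in degrees, forces in N, time in s.
With the tool pointing down it reaches from about 350 to 850 mm from the base axis. Payload 8.1 kg.
Tool frame: the origin (TCP) lies on the centre line of the jaws, within the pads' length; the fingertips stand r.tip_extent ahead of it and the grasp point (between the pads) lies 8 mm behind it (r.tip_extent is the distance from the TCP to the fingertips, in mm); z points along the fingers, y is the direction in which the jaws open and shut (so a half turn about z gives the same grasp; the last joint's range is limited). The gripper opens to 85 mm and grips with 20 to 120 N. Pads are 22 mm wide; open, the fingers measure 114 mm over their backs; the gripper's body (76 mm by 85 mm) begins 54 mm behind the grasp point. The pads swing forward as they close: fully open they stand 13 mm farther back than shut.
Start: joints at [-73.763, 7.471, 85.268, -0, 87.261, -4.893], TCP at [216.318, -559.653, 242.292] pointing down, gripper open.
Joint ranges: [-169.43, 169.43], [-51.17, 129.36], [1.28, 143.12], [-76.62, 256.62], [0, 156.53], [-152.29, 152.29]. Speed limits (degrees/s): [136.94, 136.94, 159.86, 180, 180, 180].

INTERFACE

Orientations are given as [roll, pitch, yaw] about the fixed x, y, z axes, in that order (R = Rz(yaw) Ry(pitch) Rx(roll)).
In Python, from bench import sense, optics, hand_in, spotter, r gives the robot as it stands.
- The arm moves only by the tool apply_moves, never from a script. Its argument "series" is a list of rows, each a list of 3 entries, a list of its own where there are three numbers: the opening, from 0 (shut) to 1 (fully open), then the shift along the world's x, y, z in m, then the turn about the world's z in rad. In form: [[grip, [x, y, z], turn], ...]. A call has 1 to 5 rows; each row is the pose to reach, as a shift and turn from the pose measured when the call began; what a row does not reach only later rows make up. A row lasts 1/8 s, in which the tool goes at most 62.5 mm and 10.7 degrees, less where a joint would pass 70% of its speed; a pose out of reach is approached as far as the arm can. A call with a gripper value outside its range is refused whole. The fingers move at their own pace and stop on an object; "grip_force" is the grip in N (left out, the last holds). Time passes only in rows, so rows that repeat a pose let the fingers close. It gives the time, the measured TCP pose, the force and the opening at its end, in the units of the state.
- sense(): the state, without advancing time (a new reading comes with each control period).
- optics.snapshot(name): name is "scene" or "top"; returns a dict with "color" (480x640x3 uint8, blue, green, red), "intrinsics" (3x3 intrinsics, pixels), "rvec" (rotation vector, rad) and "tvec" (3), from world to camera coordinates, as OpenCV has them. Camera axes: x right, y down, z forward; pixel columns grow to the right and rows downward; lengths in mm; the calibration is good to about 2 mm. A picture is of the moment at which its call begins. There is no depth.
- hand_in(): hands the job in, once; it reports no verdict.
Trained networks look in a picture, given as the dict that the camera call returned (one of the last four; its "shot" number tells which), for a name from the list of things; names that differ only in an ending like _2 or _b are one class to them, and where a whole thing is asked for, a point or a joint stands for the part that bears it (a point fixed in the world has none). Each returns a list of dicts, best first, with "p" (0 to 1); they miss things now and then, are a little off and sometimes report something else, mostly with a low value. They report only what shows in the picture. A call takes as long as a camera call. They do not tell look-alikes from the thing itself.
- spotter.search_frame(picture, query): "xyz" ([x, y, z] in mm, in the coordinates of the camera as it stood for that picture, good to about 4 mm: the middle of the surface that is visible of it).
- spotter.masks_of(picture, query): "mask" (480x640 bool, what is visible of it).
The state is a dict: "time": time; "joint_pos": joint angles; "qd": joint speeds; "joint_efforts": joint torques, N m; "tool_pos": TCP position; "tcp_rot": TCP orientation; "ft_force": force on the tool from outside, world axes, zero at the start; "wrist_torque": the same for the moment, N m; "finger_gap": finger opening in mm.
Only numpy, scipy, OpenCV 4.12 (cv2) and the standard library are available. Lean on these libraries where they do the work, as an engineer would, in place of code of your own. Each camera call takes 0.05 s, during which the arm holds its last target.

TASK

Get the bearing washer ready for its next run: the finished bearing carrier still stands in its catch tray, in the way of the lid's handle, so first stand it upright on the floor of the grey tote and let go of it. Then push the lid's handle round clockwise (seen from above) until the lid's ramps have cammed fully tight under the bayonet lugs, and let go. Leave the mug, the ratchet handle and the two loose cup washers where they are.

Things in the scene. Friction and masses are not known exactly. Their poses are not given: they have to be found in the camera images.
- washer_axis (a point): Bearing washer: steel drum 160 mm across on a grey 180 x 180 x 12 mm foot, fixed to the table, with a bayonet collar on top (its dark lugs end 101 mm above the table). This point is on the drum's upright axis, about which the lid turns, 115 mm above the table. z is up; its -x axis points to the middle of the catch tray.
- tray_floor (a point): Aluminium catch tray fixed to the drum's side, 75 mm along its x (radial), 110 mm along its y, walls 4 mm. This point is the centre of its floor, 53 mm above the table and 118 mm from the drum's axis; the rim is 67 mm above the table. A box bracket fills the space below it.
- lid (a joint): Twist of the handled aluminium lid, clockwise seen from above (rad). 0: tabs in the collar's gaps, loose; 1.5: hard stop, fully tight. Starts between 0 and 0.25; stays where it is left. As it turns, the ramps draw the lid down by 4 mm in all and the torque needed rises evenly from 0.6 to 1 N m, from 5 to 8 N at the point handle.
- handle (a point): The lid's handle: a straight level black bar, 22 mm thick, out from the lid's hub to one side, its grip 60 to 157 mm from the drum's axis. This point is on its centre line 125 mm from the axis, 115 mm above the table (111 when tight). At lid = 0 it points 60 degrees counterclockwise (from above) of the tray; tight, 26 degrees past the tray. On the way it would hit the standing carrier.
- carrier_mid (a point): Finished bearing carrier, loose, 0.1 kg: upright stack 64 mm tall of four steel bearings between white nylon discs, on a white round foot 40 mm across and 8 mm high. Above the foot it is a 22 mm cylinder to grasp. This point is on its axis half-way up, 32 mm above its underside; z is its own axis, up. It starts standing in the catch tray, its top 117 mm above the table.
- tote_in (a point): Open grey plastic tote, loose, 0.6 kg, 150 mm along its x, 200 mm along its y (plus a 11 mm lip at either y end), 60 mm high, walls 4 mm. This point is the centre of its inner floor, 4 mm above the table; z is up.
- mug_mid (a point): Bystander: chipped white enamel mug, 82 mm in diameter, 88 mm high, handle at its +y; this point is its centre half-way up.
- ratchet_mid (a point): Bystander: black ratchet handle lying flat, 190 mm long along its x, about 35 mm wide and 33 mm high at its head; this point is its middle, 11 mm up.
- cup0_mid (a point): Bystander: white nylon cup washer lying on the table, 32 mm in diameter, 10 mm high; this point is its centre, 5 mm up.
- cup1_mid (a point): Bystander: the other white nylon cup washer, the same.
Mind the look-alikes: they are no part of the job. Of the things that look like the part that bears carrier_mid, the smaller one is meant. Several things look just like the part that bears tote_in: the one meant starts farthest to the robot's right.

How it is judged (in metres and radians):
On the way, in this order (a step that is already met when the one before it is completed fails the run):
1. the bearing carrier stands upright on the floor of the tote, the lid still not twisted tight (x of carrier_mid in the frame of tote_in between -0.055 and 0.055 m and y of carrier_mid in the frame of tote_in between -0.08 and 0.08 m and z of carrier_mid in the frame of tote_in between 0.025 and 0.037 m and angle between carrier_mid's own z axis and vertical below 0.2 rad), for 0.3 s.
2. the lid is twisted tight under the lugs (value of joint lid above 1.4 rad), for 0.3 s.
At the end, for the whole second after the job is handed in: The bearing carrier stands in the tote: its centre 25 to 37 mm above the tote's inner floor and within 55 mm (x) and 80 mm (y) of the tote's middle, tilted less than 0.2 rad; and joint lid is above 1.40 rad (stop at 1.5) (all of step 1 and value of joint lid above 1.4 rad); the robot touches nothing.
It fails at once if the mug, the ratchet handle or a loose cup washer is displaced by more than 30 mm (distance of any of mug_mid, ratchet_mid, cup0_mid, cup1_mid from where it was at the start of the episode above 0.03 m).
It also fails if it takes over 66 s, if anything falls off the work surface, if the arm or the gripper's body presses on something with over 40 N, if the wrist force passes 120 N, or if a joint passes its speed limit or range.

## Working session

There is one attempt and no reset: what is moved stays moved. The work goes in short steps, Python scripts to look and compute and a tool call to move; the robot and the scene stay as the last step left them, time stands still between calls to the robot, and variables do not carry over. Pictures are saved under pics/ and viewed, and the job is handed in when it is done.

Besides the shell and the picture viewer there is one more tool, called after "Request:" as name([rows], argument=value, ...), one row to a line, values as JSON. apply_moves: Moves the arm, as the interface text tells. Its arguments: {"type":"object","properties":{"series":{"type":"array"},"grip_force":{"type":"number"}},"required":["series"]}

```bash
mkdir -p pics
cat > h.py <<'E'
import numpy as np, cv2
from bench import sense, optics, spotter, r
def cam(p):
    R,_=cv2.Rodrigues(np.array(p["rvec"],float)); return np.array(p["intrinsics"],float),R,np.array(p["tvec"],float).ravel()
def c2w(p,x):
    K,R,t=cam(p); return R.T@(np.array(x)-t)
def pix(p,X):
    return cv2.projectPoints(np.array(X,float).reshape(-1,3),np.array(p["rvec"],float),np.array(p["tvec"],float),np.array(p["intrinsics"],float),None)[0].reshape(-1,2)
def atz(p,uv,z):
    K,R,t=cam(p); d=R.T@np.linalg.inv(K)@np.array([uv[0],uv[1],1.]); c=-R.T@t; return c+d*(z-c[2])/d[2]
E
python3 - <<'E'
from h import *
print(sense()); print(r.tip_extent)
for n in ["scene","top"]:
    p=optics.snapshot(n); cv2.imwrite(f"pics/{n}0.png",p["color"])
    K,R,t=cam(p); print(n,-R.T@t)
    for q in ["lid","handle","carrier_mid","tote_in","mug_mid","ratchet_mid","cup0_mid"]:
        for d in spotter.search_frame(p,q): 
            w=c2w(p,d["xyz"]); print(q,round(d["p"],2),w.round(),pix(p,w).round()[0])
E
```

```text
{'time': 0.0, 'joint_pos': array([-7.37607165e+01,  7.51549800e+00,  8.53310033e+01,  3.39056428e-04,
        8.72620797e+01, -4.89118254e+00]), 'qd': array([-0.03655626,  0.0597248 ,  0.08617822, -0.02870626, -0.02732061,
        0.0512839 ]), 'joint_efforts': array([-1.27839194e-03, -5.69389379e+01, -5.00566328e+01, -3.57244135e-04,
        1.45165657e-02,  1.74152336e-05]), 'tool_pos': array([ 216.18373669, -559.1156663 ,  241.22383555]), 'tcp_rot': array([-1.79891843e+02, -9.59540496e-03,  2.11304405e+01]), 'ft_force': array([-0.32257739,  0.16964015, -0.18287035]), 'wrist_torque': array([-0.03062314, -0.00972322,  0.00075103]), 'finger_gap': 85.35736121963394}
11.0
scene [1736.24703089    5.05220106 1087.03005388]
lid 0.7 [ 644. -138.   90.] [267. 252.]
handle 0.96 [ 646. -138.   89.] [266. 252.]
carrier_mid 0.88 [430. -25.  39.] [313. 215.]
carrier_mid 0.73 [559. -53.  78.] [301. 234.]
tote_in 0.95 [422. 529.  27.] [505. 220.]
tote_in 0.56 [510. 218.  24.] [400. 239.]
mug_mid 0.89 [776. 119.  57.] [370. 301.]
ratchet_mid 0.68 [ 517. -469.   22.] [152. 237.]
ratchet_mid 0.65 [559. -51.  81.] [302. 233.]
cup0_mid 0.49 [726. 214.   7.] [405. 300.]
top [ 418.36078246   18.87877855 1187.49579768]
lid 0.56 [ 637. -135.   92.] [378. 229.]
handle 0.88 [ 641. -138.   93.] [379. 227.]
carrier_mid 0.92 [424. -24.  11.] [335. 314.]
carrier_mid 0.51 [550. -47.  61.] [344. 265.]
tote_in 0.76 [525. 224.  -1.] [243. 277.]
tote_in 0.75 [438. 536.   3.] [125. 311.]
tote_in 0.61 [724. 307.  10.] [214. 205.]
mug_mid 0.73 [769. 119.  30.] [281. 187.]
ratchet_mid 0.61 [ 504. -481.   22.] [506. 282.]
```

View pics/scene0.png

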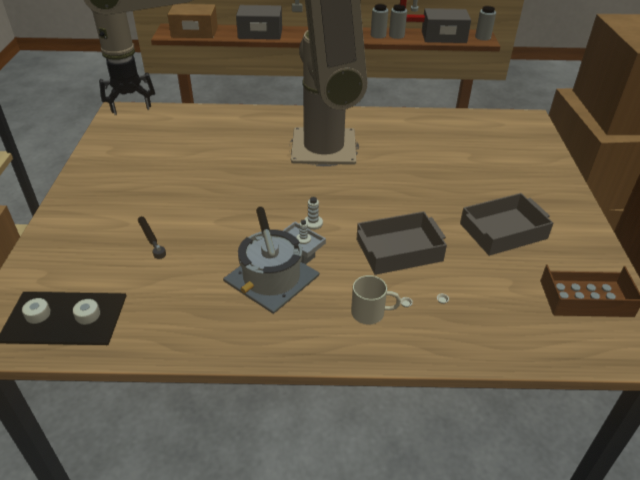

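View pics/top0.png

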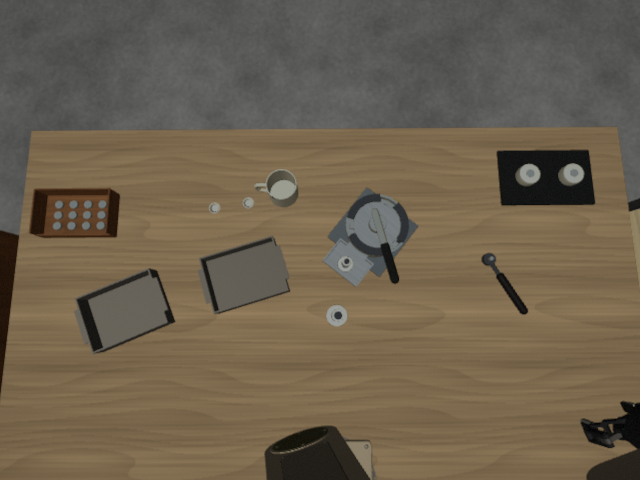

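Run:
```python
import cv2
a=cv2.imread("pics/scene0.png")[170:320,210:410]; cv2.imwrite("pics/s_crop.png",cv2.resize(a,None,fx=4,fy=4,interpolation=2))
a=cv2.imread("pics/top0.png")[170:350,300:500]; cv2.imwrite("pics/t_crop.png",cv2.resize(a,None,fx=3.3,fy=3.3,interpolation=2))
```

```text
(no output)
```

View pics/s_crop.png

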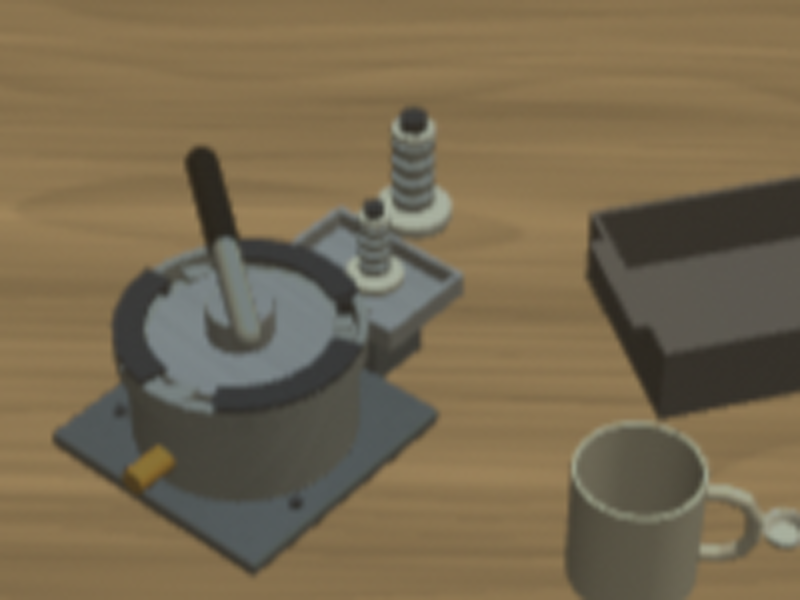

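View pics/t_crop.png

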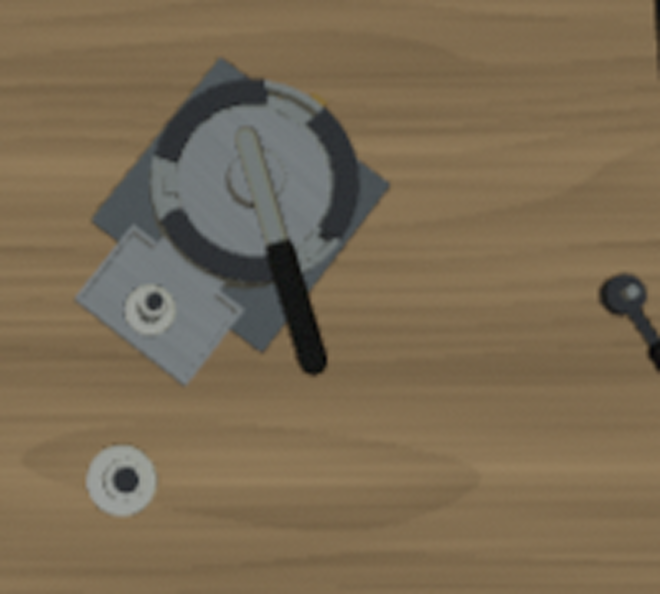

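The top view shows the things as follows:
- **Carriers:** a small one in the tray (346,263) and a larger one on the table (337,315). The smaller one, in the tray, is meant.
- **Totes:** two grey ones, at (245,275) and (125,311), and a brown box at (75,212) that isn't a match. The grey one with the lower y, at (245,275), is farthest right.
- **Handle:** it runs from the hub at (376,224) to its tip at (395,280).

The close crop confirms the carrier choice.

Run:
```python
from h import *
P={n:optics.snapshot(n) for n in ["scene","top"]}
def f(s,x,y,x0,y0): return (x/s+x0, y/s+y0)
T=lambda x,y:f(3.3,x,y,300,170)
S=lambda x,y:f(4,x,y,210,170)
print("carrier top/T",atz(P["top"],T(154,300),117)[:2], "S",atz(P["scene"],S(373,206),117)[:2])
print("foot/T",atz(P["top"],T(150,309),61)[:2], "S",atz(P["scene"],S(375,270),61)[:2])
print("drum",atz(P["top"],T(256,182),101)[:2])
print("handle tip",atz(P["top"],T(314,362),115)[:2],"root",atz(P["top"],T(279,245),115)[:2])
print("tray corners",[atz(P["top"],T(*c),67)[:2].round() for c in [(77,299),(185,384),(243,311),(134,225)]])
print("foot plate",[atz(P["top"],T(*c),12)[:2].round() for c in [(222,58),(389,184),(263,352),(92,222)]])
for n in P:
    p=P[n]
    for d in spotter.masks_of(p,"tote_in"):
        m=d["mask"]; ys,xs=np.nonzero(m)
        if len(xs)==0: continue
        rc=cv2.minAreaRect(np.c_[xs,ys].astype(np.float32)); b=cv2.boxPoints(rc)
        print(n,"tote",round(d["p"],2),m.sum(),rc[0],b.round().tolist())
    for d in spotter.masks_of(p,"carrier_mid"):
        ys,xs=np.nonzero(d["mask"]); print(n,"car",round(d["p"],2),len(xs),xs.min(),xs.max(),ys.min(),ys.max(),xs.mean(),ys.mean())
a=P["top"]["color"][225:325,190:300]; cv2.imwrite("pics/tote_crop.png",cv2.resize(a,None,fx=5,fy=5,interpolation=2))
```

```text
carrier top/T [552.65907235 -51.50304931] S [555.29061539 -47.97062386]
foot/T [552.5945025  -51.90295981] S [554.52356501 -47.17959874]
drum [ 645.48001162 -132.90790429]
handle tip [ 505.56987212 -169.68231058] root [ 593.88906137 -146.74393479]
tray corners [array([560.,   5.]), array([493., -78.]), array([ 550., -124.]), array([619., -40.])]
foot plate [array([ 772., -120.]), array([ 662., -256.]), array([ 522., -146.]), array([631.,  -8.])]
scene tote 0.67 3824 (506.2565002441406, 222.1232147216797) [[457.0, 208.0], [541.0, 185.0], [556.0, 236.0], [471.0, 259.0]]
scene tote 0.64 4248 (401.6538391113281, 241.26922607421875) [[354.0, 223.0], [439.0, 206.0], [450.0, 260.0], [364.0, 277.0]]
scene car 0.86 413 304 322 196 228 313.0581113801453 214.02905569007265
scene car 0.59 247 297 310 219 243 303.46153846153845 232.39676113360323
top tote 0.74 5400 (121.42935943603516, 310.644775390625) [[66.0, 301.0], [153.0, 264.0], [177.0, 321.0], [90.0, 357.0]]
top tote 0.61 4961 (242.4861297607422, 274.1879577636719) [[192.0, 258.0], [275.0, 233.0], [293.0, 290.0], [209.0, 316.0]]
top car 0.84 314 326 345 305 324 335.6656050955414 314.53184713375794
top car 0.51 149 339 351 257 270 344.7986577181208 263.241610738255
```

View pics/tote_crop.png

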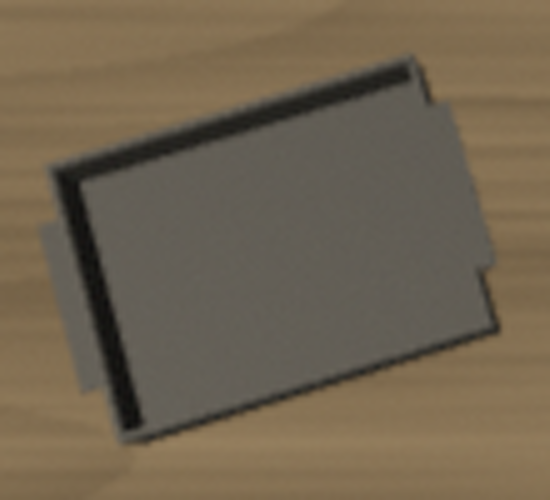

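Run:
```python
from h import *
p=optics.snapshot("top")
c=[atz(p,(x/5+190,y/5+225),60)[:2] for x,y in [(50,167),(412,58),(498,327),(125,440)]]
print(np.round(c),np.mean(c,0)); print(np.linalg.norm(np.diff(c,axis=0),axis=1))
```

```text
[[569. 326.]
 [626. 138.]
 [485.  93.]
 [429. 282.]] [527.29826337 209.6900808 ]
[195.63473398 147.92326003 197.28403722]
```

Request:
apply_moves([
  [0.7,[0.028,0.042,0],0.18],
  [0.7,[0.056,0.085,0],0.36],
  [0.7,[0.085,0.128,0],0.54],
  [0.7,[0.113,0.17,0],0.72],
  [0.7,[0.14,0.21,0],0.9],
], grip_force=40)

```text
time: 1.78
tool_pos: [357.1, -348.2, 242.5]
tcp_rot: [180.0, 0.0, 73.0]
ft_force: [1.7, -0.4, -1.0]
finger_gap: 59.8
```

Request:
apply_moves([
  [0.6,[0.03,0.045,0],0.18],
  [0.6,[0.06,0.09,0],0.36],
  [0.6,[0.09,0.135,0],0.54],
  [0.6,[0.12,0.18,0],0.72],
  [0.6,[0.14,0.215,0],0.9],
])

```text
time: 2.4
tool_pos: [498.1, -131.2, 242.7]
tcp_rot: [179.9, 0.0, 125.0]
ft_force: [-0.4, -0.4, -0.0]
finger_gap: 51.1
```

Request:
apply_moves([
  [0.6,[0.028,0.042,0],0.15],
  [0.6,[0.054,0.083,0],0.29],
  [0.6,[0.055,0.083,-0.03],0.29],
  [0.6,[0.055,0.083,-0.06],0.29],
  [0.6,[0.055,0.083,-0.06],0.29],
])

```text
time: 3.02
tool_pos: [551.1, -47.7, 179.8]
tcp_rot: [-179.9, -0.3, 141.6]
ft_force: [-0.4, 0.9, 0.3]
finger_gap: 51.3
```

Run:
```python
from h import *
s=sense(); print(s["tool_pos"],s["tcp_rot"],s["finger_gap"],s["time"])
p=optics.snapshot("scene"); a=p["color"][130:290,210:410]; cv2.imwrite("pics/s1.png",cv2.resize(a,None,fx=4,fy=4,interpolation=2)[:600])
p=optics.snapshot("top"); a=p["color"][170:330,270:450]; cv2.imwrite("pics/t1.png",cv2.resize(a,None,fx=3.5,fy=3.5,interpolation=2))
```

```text
[551.11798883 -47.65601608 179.81674506] [-179.90533993   -0.25203384  141.64415783] 51.283901679474134 3.025
```

View pics/s1.png

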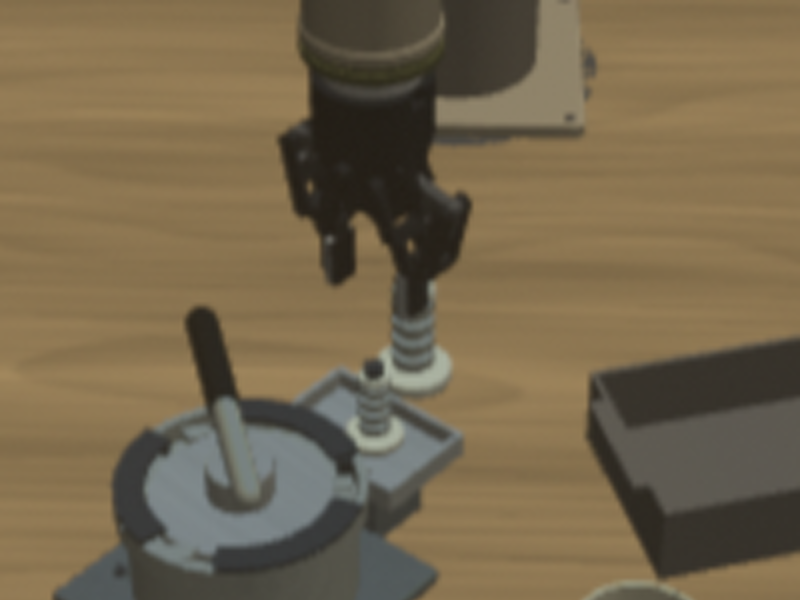

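View pics/t1.png

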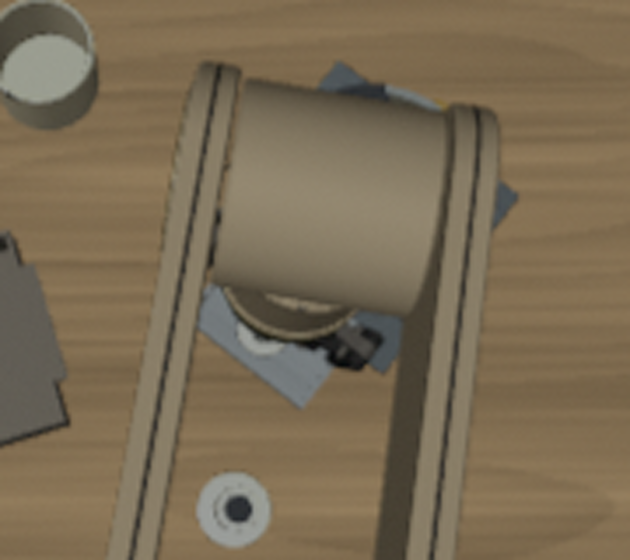

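The scene view shows the open jaws above the small carrier, which stands in the tray at (376,400) in the crop, and the jaws are lined up along the tray. Next I descend and grip.

Request:
apply_moves([
  [0.6,[0.002,-0.002,-0.03],0],
  [0.6,[0.002,-0.002,-0.06],0],
  [0.6,[0.002,-0.002,-0.08],0],
  [0.6,[0.002,-0.002,-0.095],0],
  [0.6,[0.002,-0.002,-0.095],0],
], grip_force=40)

```text
time: 3.75
tool_pos: [554.7, -50.3, 87.8]
tcp_rot: [180.0, -0.0, 141.6]
ft_force: [0.0, 0.3, 0.7]
finger_gap: 51.6
```

Request:
apply_moves([
  [0.3,[0,0,0],0],
  [0.1,[0,0,0],0],
  [0.1,[0,0,0],0],
  [0.1,[0,0,0],0],
  [0.1,[0,0,0],0],
], grip_force=40)

```text
time: 4.38
tool_pos: [555.6, -50.4, 89.1]
tcp_rot: [179.9, 0.1, 141.6]
ft_force: [-0.2, 0.8, 6.3]
finger_gap: 20.9
```

Request:
apply_moves([
  [0.1,[0,0,0.015],0],
  [0.1,[0,0,0.035],0],
  [0.1,[0,0,0.06],0],
  [0.1,[0,0,0.085],0],
  [0.1,[0,0,0.1],0],
])

```text
time: 5.0
tool_pos: [556.6, -50.6, 192.1]
tcp_rot: [179.8, 0.2, 141.6]
ft_force: [-0.4, 0.2, -1.3]
finger_gap: 21.1
```

Run:
```python
from h import *
s=sense(); print(s["tool_pos"],s["tcp_rot"],s["finger_gap"],s["time"])
p=optics.snapshot("scene"); a=p["color"][130:280,210:410]; cv2.imwrite("pics/s2.png",cv2.resize(a,None,fx=4,fy=4,interpolation=2)[:600])
```

```text
[556.56400118 -50.58577078 192.0776471 ] [179.82661363   0.24361249 141.61055828] 21.076661763997144 5.0
```

View pics/s2.png

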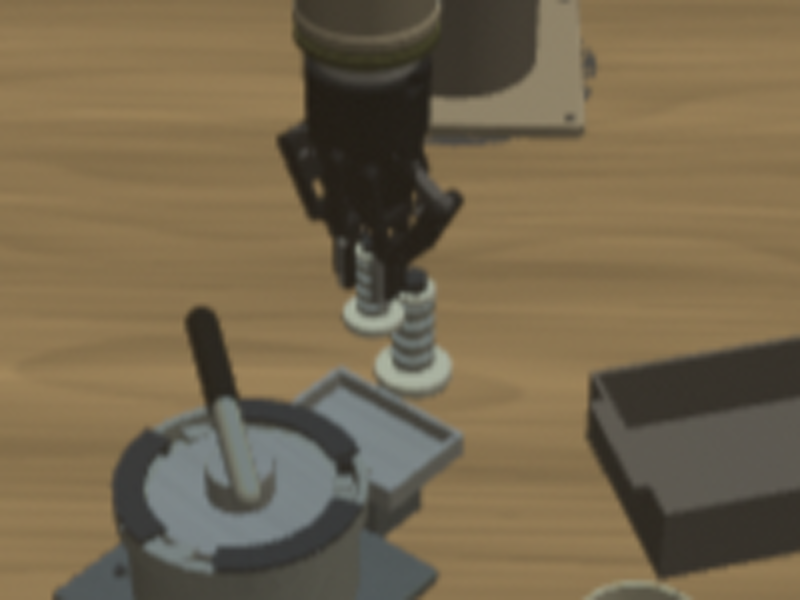

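The view shows the carrier held upright and clear of the tray, with its foot at (374,315) in the crop. I carry it to the tote.

Request:
apply_moves([
  [0.1,[-0.006,0.05,0],0],
  [0.1,[-0.012,0.105,0],0],
  [0.1,[-0.018,0.16,0],0],
  [0.1,[-0.024,0.215,0],0],
  [0.1,[-0.029,0.26,0],0],
])

```text
time: 5.68
tool_pos: [527.5, 211.3, 193.3]
tcp_rot: [179.8, 0.3, 141.7]
ft_force: [0.5, -0.8, 0.1]
finger_gap: 20.9
```

Request:
apply_moves([
  [0.1,[0,0,-0.03],0],
  [0.1,[0,0,-0.07],0],
  [0.1,[0,0,-0.1],0],
  [0.1,[0,0,-0.13],0],
  [0.1,[0,0,-0.135],0],
])

```text
time: 6.3
tool_pos: [525.1, 210.6, 55.4]
tcp_rot: [-179.9, 0.1, 141.7]
ft_force: [0.6, 0.1, -0.9]
finger_gap: 21.3
```

Run:
```python
from h import *
s=sense(); print(s["tool_pos"],s["tcp_rot"],s["finger_gap"],s["time"])
p=optics.snapshot("scene"); a=p["color"][150:290,310:510]; cv2.imwrite("pics/s3.png",cv2.resize(a,None,fx=4,fy=4,interpolation=2)[:600])
```

```text
[525.05371221 210.57501594  55.39794764] [-1.79942725e+02  1.34926039e-01  1.41657149e+02] 21.30911431697086 6.3
```

View pics/s3.png

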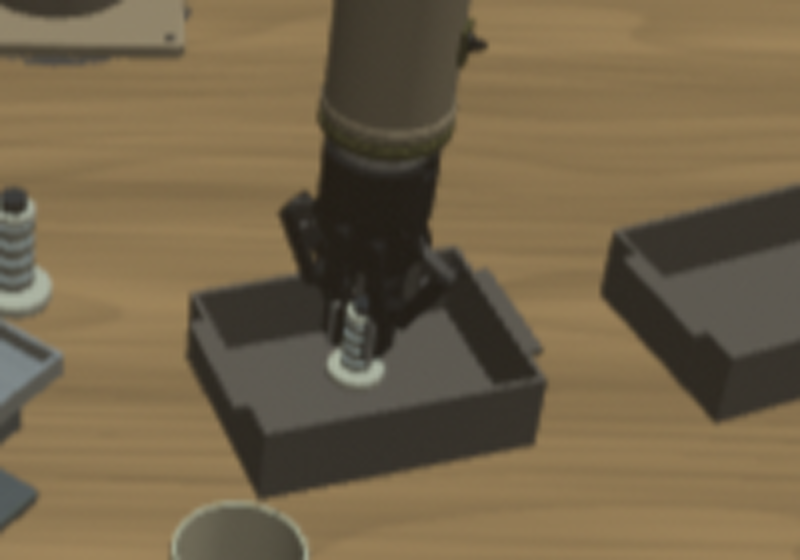

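The carrier is upright over the middle of the tote floor, its foot at (355,368) in the crop. I lower it gently until it touches.

Request:
apply_moves([
  [0.1,[0,0,-0.005],0],
  [0.1,[0,0,-0.01],0],
  [0.1,[0,0,-0.012],0],
  [0.1,[0,0,-0.012],0],
])

```text
time: 6.85
tool_pos: [526.0, 210.8, 44.6]
tcp_rot: [180.0, 0.2, 141.7]
ft_force: [0.1, 0.2, -0.3]
finger_gap: 21.0
```

Request:
apply_moves([
  [0.1,[0,0,-0.002],0],
  [0.1,[0,0,-0.004],0],
  [0.1,[0,0,-0.004],0],
])

```text
time: 7.22
tool_pos: [525.8, 210.8, 40.4]
tcp_rot: [180.0, 0.2, 141.7]
ft_force: [0.2, -1.2, 0.1]
finger_gap: 20.9
```

Request:
apply_moves([
  [0.1,[0,0,-0.001],0],
  [0.1,[0,0,-0.002],0],
  [0.1,[0,0,-0.002],0],
])

```text
time: 7.6
tool_pos: [526.2, 210.8, 40.1]
tcp_rot: [180.0, 0.2, 141.7]
ft_force: [-7.2, -2.4, 14.6]
finger_gap: 20.7
```

Contact at 14.6 N. I open the jaws and rise.

Request:
apply_moves([
  [0.3,[0,0,0.001],0],
  [0.5,[0,0,0.001],0],
  [0.6,[0,0,0.001],0],
  [0.6,[0,0,0.001],0],
])

```text
time: 8.1
tool_pos: [526.1, 210.8, 40.8]
tcp_rot: [180.0, 0.2, 141.7]
ft_force: [-0.4, -0.6, 0.6]
finger_gap: 51.1
```

Request:
apply_moves([
  [0.6,[0,0,0.02],0],
  [0.6,[0,0,0.05],0],
  [0.6,[0,0,0.1],0],
  [0.6,[0,0,0.15],0],
  [0.6,[0,0,0.2],0],
])

```text
time: 8.72
tool_pos: [526.0, 210.8, 244.2]
tcp_rot: [179.9, 0.3, 141.7]
ft_force: [0.6, 0.7, -0.8]
finger_gap: 51.4
```

Request:
apply_moves([
  [0,[-0.04,-0.04,0],0],
  [0,[-0.08,-0.08,0],0],
  [0,[-0.1,-0.13,0],0],
  [0,[-0.1,-0.13,0],0],
])

```text
time: 9.22
tool_pos: [425.2, 78.4, 245.9]
tcp_rot: [179.8, 0.4, 141.5]
ft_force: [-0.5, 0.2, 0.7]
finger_gap: -0.0
```

Run:
```python
from h import *
s=sense(); print(s["tool_pos"],s["tcp_rot"],s["finger_gap"],s["time"])
p=optics.snapshot("scene"); a=p["color"][150:300,230:450]; cv2.imwrite("pics/s4.png",cv2.resize(a,None,fx=3.6,fy=3.6,interpolation=2)[:600])
p=optics.snapshot("top"); a=p["color"]; cv2.imwrite("pics/t4.png",a)
```

```text
[425.18837337  78.42839767 245.85547017] [179.8474728    0.38453241 141.46446383] -0.047850847328931814 9.225
```

View pics/s4.png

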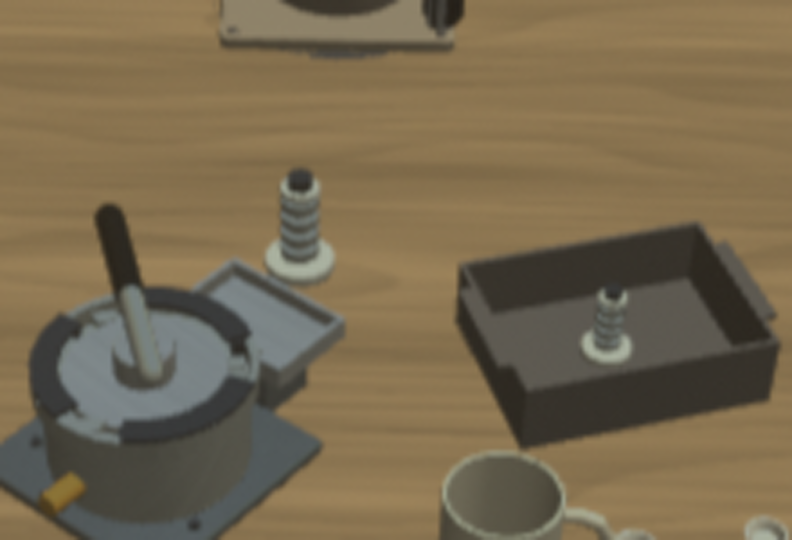

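View pics/t4.png

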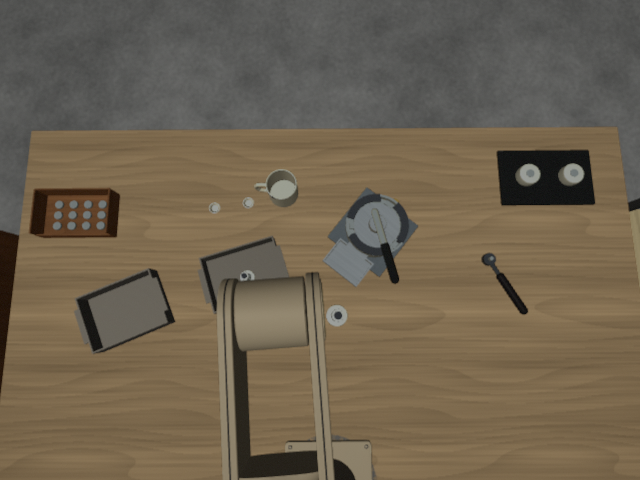

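The scene view shows the carrier upright in the middle of the tote (crop 607,325), the tray empty and the handle where it was. In the top view the carrier is at (247,277) inside the tote. Next I take the shut fingers to the counterclockwise side of the handle.

Request:
apply_moves([
  [0,[0.02,-0.055,0],0.18],
  [0,[0.04,-0.11,0],0.36],
  [0,[0.06,-0.165,0],0.54],
  [0,[0.08,-0.22,0],0.72],
  [0,[0.1,-0.275,0],0.88],
])

```text
time: 9.95
tool_pos: [525.8, -189.0, 246.2]
tcp_rot: [179.8, 0.4, -168.5]
ft_force: [0.6, 2.1, 0.3]
finger_gap: -0.0
```

Request:
apply_moves([
  [0,[0.012,-0.015,0],0.05],
  [0,[0.012,-0.015,-0.05],0.05],
  [0,[0.012,-0.015,-0.1],0.05],
  [0,[0.012,-0.015,-0.14],0.05],
  [0,[0.012,-0.015,-0.145],0.05],
])

```text
time: 10.58
tool_pos: [536.1, -201.9, 97.5]
tcp_rot: [179.5, 0.1, -165.6]
ft_force: [0.1, 0.1, -0.0]
finger_gap: 0.3
```

Run:
```python
from h import *
s=sense(); print(s["tool_pos"],s["tcp_rot"],s["finger_gap"],s["time"])
p=optics.snapshot("scene"); a=p["color"][150:300,190:390]; cv2.imwrite("pics/s5.png",cv2.resize(a,None,fx=4,fy=4,interpolation=2)[:600])
A=np.array([646,-132.7])
for th in [195,180,165,150,135,125,115,110,107,105]:
    for off in [26]:
        t=np.radians(th); c=A+125*np.array([np.cos(t),np.sin(t)])+off*np.array([-np.sin(t),np.cos(t)]); print(th,c.round(1), (c-s["tool_pos"][:2]).round())
```

```text
[ 536.14752066 -201.89254072   97.47135222] [ 1.79514422e+02  1.08514097e-01 -1.65569697e+02] 0.3341958774270498 10.575
195 [ 532.  -190.2] [-4. 12.]
180 [ 521.  -158.7] [-15.  43.]
165 [ 518.5 -125.5] [-18.  76.]
150 [524.7 -92.7] [-11. 109.]
135 [539.2 -62.7] [  3. 139.]
125 [553.  -45.2] [ 17. 157.]
115 [569.6 -30.4] [ 33. 171.]
110 [578.8 -24.1] [ 43. 178.]
107 [584.6 -20.8] [ 48. 181.]
105 [588.5 -18.7] [ 52. 183.]
```

View pics/s5.png

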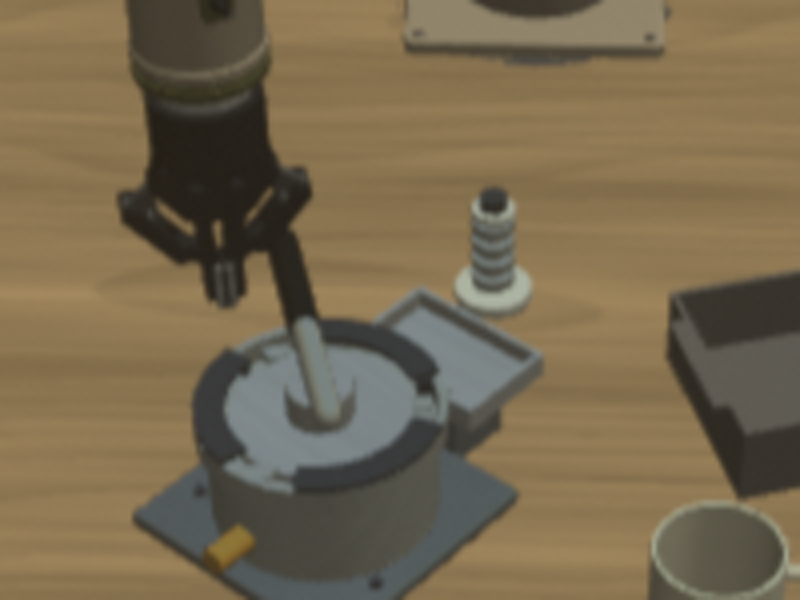

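The shut fingers stand beside the handle on its counterclockwise side, tips at (225,300) in the crop. I raise slightly so that the tips, not the linkage, do the pushing, and then begin.

Request:
apply_moves([
  [0,[0,0,0.01],0],
  [0,[-0.002,0.006,0.01],0],
  [0,[-0.005,0.016,0.01],-0.03],
  [0,[-0.009,0.028,0.01],-0.12],
  [0,[-0.014,0.041,0.01],-0.22],
])

```text
time: 11.25
tool_pos: [524.4, -162.5, 111.4]
tcp_rot: [179.8, 0.4, -178.4]
ft_force: [2.9, -5.2, -2.0]
finger_gap: 0.2
```

Request:
apply_moves([
  [0,[-0.005,0.015,-0.003],-0.1],
  [0,[-0.006,0.026,-0.003],-0.18],
  [0,[-0.0055,0.041,-0.003],-0.3],
  [0,[-0.0035,0.055,-0.003],-0.41],
  [0,[0.0,0.07,-0.003],-0.52],
])

```text
time: 11.88
tool_pos: [524.8, -93.3, 110.1]
tcp_rot: [179.9, 0.6, 151.6]
ft_force: [0.1, -6.9, -2.0]
finger_gap: -0.1
```

Run:
```python
from h import *
s=sense(); print(s["tool_pos"],s["tcp_rot"],s["finger_gap"],s["time"])
p=optics.snapshot("scene"); a=p["color"][150:300,190:390]; cv2.imwrite("pics/s6.png",cv2.resize(a,None,fx=4,fy=4,interpolation=2)[:600])
A=np.array([646,-132.7])
for th in [150,145,140,135,130,125,120,115,110,107,105,103]:
    for off in [26]:
        t=np.radians(th); c=A+125*np.array([np.cos(t),np.sin(t)])+off*np.array([-np.sin(t),np.cos(t)]); print(th,c.round(1), (c-s["tool_pos"][:2]).round())
```

```text
[524.76787051 -93.29796133 110.14105961] [179.89652775   0.61222639 151.58703946] -0.08982377221746563 11.875
150 [524.7 -92.7] [-0.  1.]
145 [528.7 -82.3] [ 4. 11.]
140 [533.5 -72.3] [ 9. 21.]
135 [539.2 -62.7] [14. 31.]
130 [545.7 -53.7] [21. 40.]
125 [553.  -45.2] [28. 48.]
120 [561.  -37.4] [36. 56.]
115 [569.6 -30.4] [45. 63.]
110 [578.8 -24.1] [54. 69.]
107 [584.6 -20.8] [60. 73.]
105 [588.5 -18.7] [64. 75.]
103 [592.5 -16.8] [68. 77.]
```

View pics/s6.png

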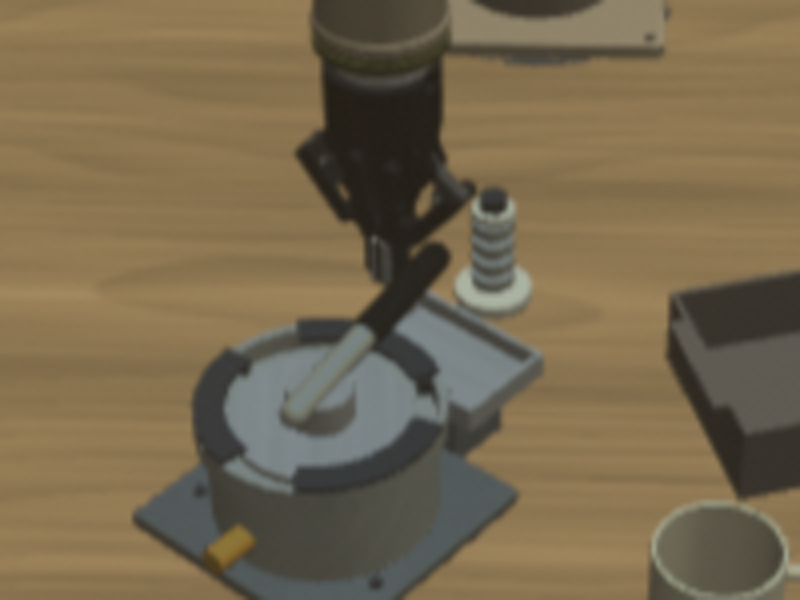

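The lid is turning, with the handle now at about 150° and its tip at (435,255) in the crop. I carry on along the arc.

Request:
apply_moves([
  [0,[0.004,0.011,-0.003],-0.09],
  [0,[0.009,0.021,-0.004],-0.18],
  [0,[0.014,0.031,-0.004],-0.27],
  [0,[0.021,0.04,-0.004],-0.36],
  [0,[0.028,0.048,-0.004],-0.45],
])

```text
time: 12.55
tool_pos: [553.0, -44.1, 107.5]
tcp_rot: [179.9, 0.7, 125.4]
ft_force: [-5.8, -4.1, 2.7]
finger_gap: 0.2
```

Request:
apply_moves([
  [0,[0.004,0.004,0],-0.05],
  [0,[0.008,0.0075,0],-0.09],
  [0,[0.012,0.011,0],-0.14],
  [0,[0.017,0.0145,0],-0.18],
  [0,[0.017,0.0145,0],-0.18],
])

```text
time: 13.18
tool_pos: [568.6, -29.2, 107.5]
tcp_rot: [-180.0, 0.6, 115.2]
ft_force: [-5.0, -0.7, -2.9]
finger_gap: -0.1
```

Run:
```python
from h import *
s=sense(); print(s["tool_pos"],s["tcp_rot"],s["ft_force"],s["time"])
p=optics.snapshot("scene"); a=p["color"][150:300,190:390]; cv2.imwrite("pics/s7.png",cv2.resize(a,None,fx=4,fy=4,interpolation=2)[:600])
A=np.array([646,-132.7])
for th in [115,112,110,108,107,106,105,103]:
    for off in [26]:
        t=np.radians(th); c=A+125*np.array([np.cos(t),np.sin(t)])+off*np.array([-np.sin(t),np.cos(t)]); print(th,c.round(1), (c-s["tool_pos"][:2]).round())
```

```text
[568.61021539 -29.21782512 107.47958835] [-179.97054949    0.56716375  115.18792157] [-5.04598362 -0.67422189 -2.906846  ] 13.175
115 [569.6 -30.4] [ 1. -1.]
112 [575.1 -26.5] [6. 3.]
110 [578.8 -24.1] [10.  5.]
108 [582.6 -21.9] [14.  7.]
107 [584.6 -20.8] [16.  8.]
106 [586.6 -19.7] [18. 10.]
105 [588.5 -18.7] [20. 11.]
103 [592.5 -16.8] [24. 12.]
```

View pics/s7.png

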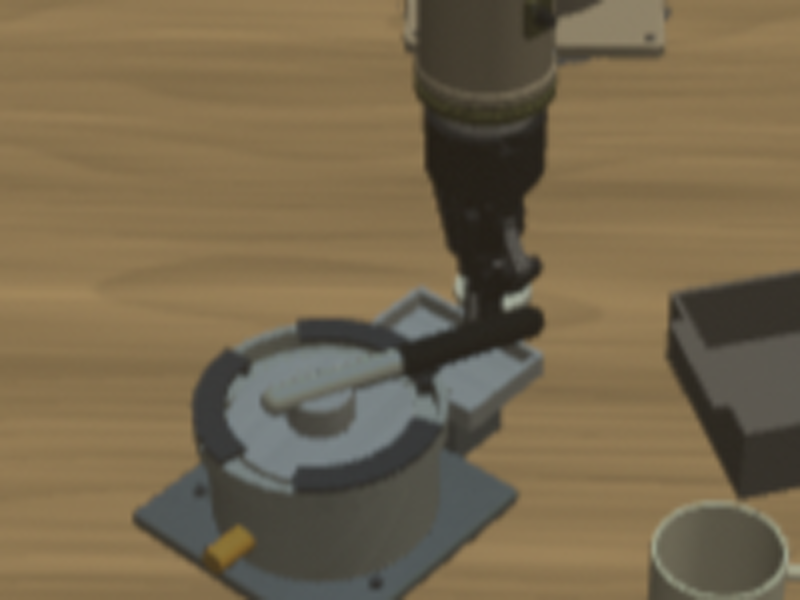

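Request:
apply_moves([
  [0,[0.002,0.001,0],-0.02],
  [0,[0.003,0.002,0],-0.03],
  [0,[0.003,0.002,0],-0.03],
])

```text
time: 13.6
tool_pos: [570.2, -27.7, 107.5]
tcp_rot: [-179.8, 0.6, 113.6]
ft_force: [-6.0, -3.8, -2.4]
finger_gap: 0.3
```

Request:
apply_moves([
  [0,[0.002,0.001,0],-0.02],
  [0,[0.003,0.002,0],-0.03],
  [0,[0.003,0.002,0],-0.03],
])

```text
time: 13.98
tool_pos: [571.8, -26.3, 107.6]
tcp_rot: [-179.6, 0.5, 111.9]
ft_force: [-6.1, -4.1, -3.3]
finger_gap: -0.1
```

Request:
apply_moves([
  [0,[0.003,0.0015,0],-0.02],
  [0,[0.006,0.003,0],-0.03],
  [0,[0.006,0.003,0],-0.03],
])

```text
time: 14.35
tool_pos: [572.8, -25.3, 107.3]
tcp_rot: [-179.0, 0.5, 110.3]
ft_force: [-26.6, -10.3, 9.9]
finger_gap: -0.2
```

Run:
```python
from h import *
s=sense(); print(s["tool_pos"],s["tcp_rot"],s["ft_force"],s["time"])
p=optics.snapshot("scene"); a=p["color"][150:300,190:390]; cv2.imwrite("pics/s8.png",cv2.resize(a,None,fx=4,fy=4,interpolation=2)[:600])
```

```text
[572.84918574 -25.3070168  107.29496972] [-178.99306415    0.48589612  110.2595757 ] [-26.63666117 -10.32030612   9.93938195] 14.35
```

View pics/s8.png

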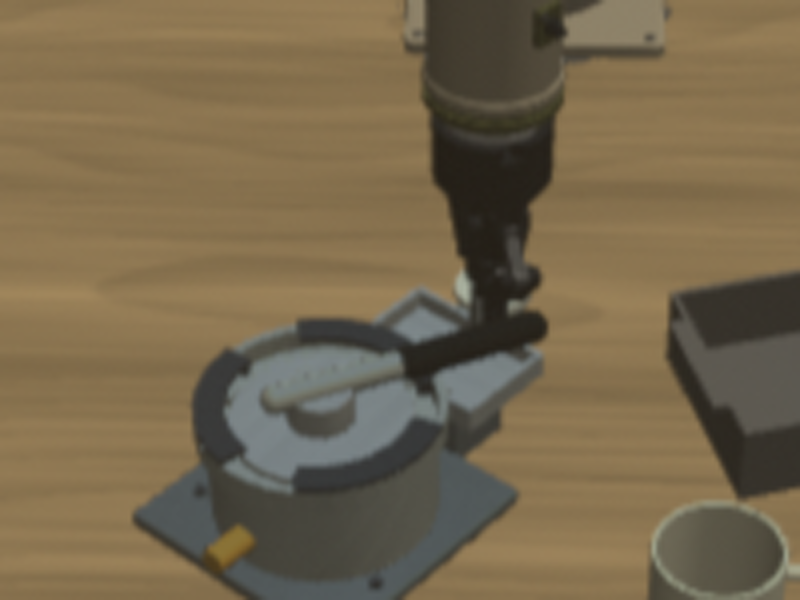

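The force jumped to about 29 N with the fingers stopped, which is the hard stop near the expected 115°. I back off and rise clear.

Request:
apply_moves([
  [0,[-0.012,-0.006,0],0],
  [0,[-0.025,-0.014,0],0],
  [0,[-0.03,-0.016,0.04],0],
  [0,[-0.03,-0.016,0.09],0],
  [0,[-0.03,-0.016,0.14],0],
])

```text
time: 15.02
tool_pos: [542.5, -41.5, 249.5]
tcp_rot: [-179.1, 0.5, 110.3]
ft_force: [0.9, -0.9, -0.7]
finger_gap: 0.3
```

Request:
apply_moves([
  [0,[-0.03,-0.05,0.02],0],
  [0,[-0.06,-0.11,0.02],0],
  [0,[-0.09,-0.17,0.02],0],
  [0,[-0.1,-0.23,0.02],0],
  [0,[-0.1,-0.26,0.02],0],
])

```text
time: 15.65
tool_pos: [441.2, -304.2, 270.8]
tcp_rot: [-179.2, 0.7, 110.2]
ft_force: [0.7, 0.3, -0.2]
finger_gap: -0.3
```

Run:
```python
from h import *
s=sense(); print(s["tool_pos"],s["ft_force"],s["time"])
p=optics.snapshot("scene"); a=p["color"][170:320,230:450]; cv2.imwrite("pics/s9.png",cv2.resize(a,None,fx=3.6,fy=3.6,interpolation=2))
p=optics.snapshot("top"); a=p["color"][160:330,190:430]; cv2.imwrite("pics/t9.png",cv2.resize(a,None,fx=3.3,fy=3.3,interpolation=2))
```

```text
[ 441.20190972 -304.22448044  270.77145095] [ 0.66693668  0.2782718  -0.17856819] 15.65
```

View pics/s9.png

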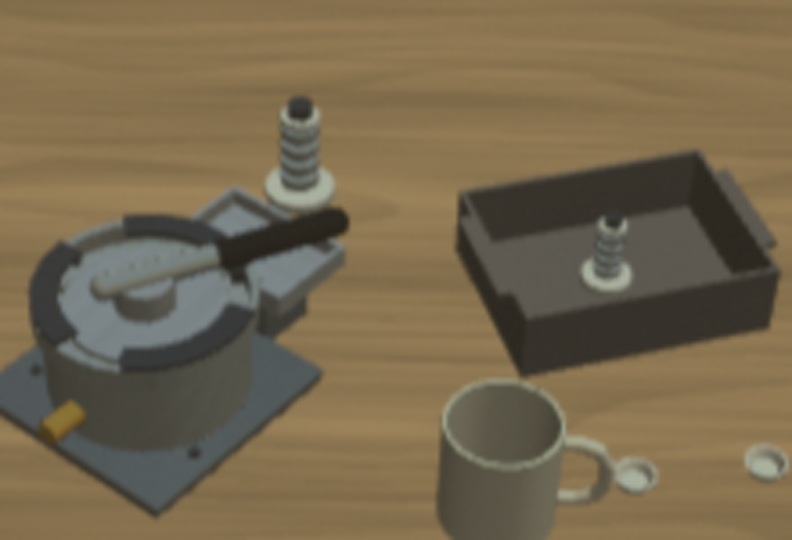

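View pics/t9.png

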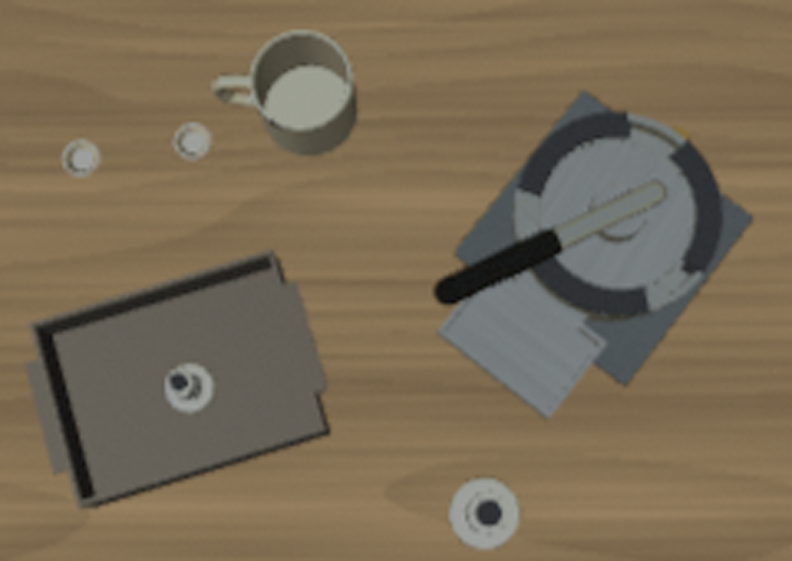

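Run:
```python
from h import *
p=optics.snapshot("top"); 
f=lambda x,y:atz(p,(x/3.3+190,y/3.3+160),111)[:2]
a,b=f(447,292),f(654,190); d=a-b; h=np.degrees(np.arctan2(d[1],d[0])); print(a,b,h,"lid",np.radians(141.3+60-h))
```

```text
[5.85007885e+02 3.84014599e-01] [ 662.72477772 -158.94490806] 116.00202907275289 lid 1.4887304379508628
```

Lid measures about 1.49 rad, at the stop. The carrier stands upright in the tote and the arm is clear.

```bash
python3 -c "
from bench import hand_in
print(hand_in())"
```

```text
the job is handed in; nothing more can be done
None
```

The carrier is in the tote and the lid is tight, and I handed the job in at about 16 s of the 66 s allowed. The hand-in gives no verdict.

- **Carrier:** I took the smaller carrier from the catch tray, stood it near the middle of the right-hand grey tote's floor and let go. The last pictures show it upright there.
- **Lid:** I pushed the handle clockwise with the shut fingers until the force jumped from about 8 N to 29 N at the hard stop. In the last top view the handle is at 116°, which puts the lid at about 1.49 rad (needed: above 1.40), measured to about a degree.
- **Bystanders:** The mug and both cup washers look unmoved in the last pictures. The ratchet handle was outside those last crops. It looked unmoved in the full top view taken before the lid push, and the arm never went near it.
- **Arm:** It ended clear of everything, with no force on the tool.

No check failed or disagreed.

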